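Gauge a sample paddle and hold it in the light beam through the slot

TASK

Slide the jaw of the bench thickness gauge by its thumb post until its sprung tip presses on the sample paddle standing in the gauge, keep it pressed gently (a few newtons) for about half a second, then back the jaw off at least a centimetre. Lift the paddle out and pass it foot first through the narrow slot in the top of the beam stand without forcing it, until its round window is level with the beam. Finish while still holding it there, upright and hanging free in the gripper, neither let go nor standing on or wedged hard against the stand; leave the other things on the bench where they are.

Things in the scene. Friction and masses are not known exactly. Their poses are not given: they have to be found in the camera images.
- gauge: bench thickness gauge, fixed: aluminium base 70 x 220 x 10 mm (x, y, z), origin at the centre of its underside. The jaw closes along its +y. Fixed jaw: steel block 50 mm wide, face at y = +80 mm, top 65 mm above the worktop. The paddle stands free on the base, within 1 mm of that face, its 36 mm width along the gauge's x, centre at about y = +74.5 mm
- gauge_jaw (a joint): travel of the gauge's moving jaw in m: 0 fully open (tip 40 mm from the fixed jaw) to 0.045; grows as it closes, stays where left (friction 2 N). Its tip touches the 10 mm paddle at about 0.030. The tip sits on a spring, 1.5 N per mm, 8 mm of give: 4 mm past the touch it presses 6 N. Over 2 N for 0.3 s counts as pressed, over 20 N is too hard. Backed off: below 0.022
- jaw_post (a point): upright round steel thumb post of the moving jaw, 16 mm in diameter, from 52 to 90 mm above the worktop, on a grey carriage 40 mm wide, 86 mm long, 52 mm high; this point is on its axis, 77 mm above the worktop, and moves with the jaw. From the paddle's centre it is 126.5 mm along the gauge's y with the jaw fully open, 97 mm at touch
- paddle_mid (a point): centre (half-way up) of the sample paddle: aluminium plate 36 mm wide (x), 10 mm thick (y), 110 mm tall (z, up), about 90 g, alike from both sides, foot narrowed over the last 2 mm. Dark ribs on both broad faces mark the grip zone, 33 to 48 mm above this point; grip it there across the 10 mm. In the gauge its top is 120 mm above the worktop
- paddle_window (a point): centre of the round glass window of the paddle, 22 mm above its foot (33 mm below paddle_mid)
- slot_mouth (a point): centre of the slot at the upper face of the beam stand's aluminium top plate (100 x 112 x 12 mm, upper face 76 mm above the worktop; stand fixed). The slot is 38 mm along this frame's x and 12 mm along its y, 2 mm more than the paddle in each; it goes straight through, with a small chamfer. The chamber below is open at both x ends, 40 mm wide in y, floor 8 mm above the worktop
- beam (a point): point of the light beam under the middle of the slot, 40 mm above the worktop, 36 mm below slot_mouth; the beam runs along the stand's y between two round lens barrels. Level means window within 5 mm of this height: the paddle's foot is then 18 mm above the worktop, 10 mm above the chamber floor, and its top 52 mm above the slot
- white_bottle: small white bottle with a red cap, 44 mm across, 73 mm high, bystander; origin at the centre of its underside
- tape: roll of tape lying flat, 67 mm across, 19 mm high, bystander; origin at the centre of its underside
- gauge_tip: the sprung steel tip of the moving jaw, 18 mm wide, 20 mm high, centred 45 mm above the worktop. This frame lies not on the tip but at the gauge's origin when the jaw is at 0, and moves along the gauge's y with the tip; the tip's face is at y = +40 mm in it
- paddle: the sample paddle; this origin is the centre of its underside (foot)
- stand: the beam stand: dark base 130 x 120 x 8 mm, two white blocks and the slotted aluminium top plate; origin at the centre of its underside, axes as slot_mouth

How it is judged:
On the way, in this order (a step that is already met when the one before it is completed fails the run):
1. the gauge's sprung tip presses on the upright paddle with more than 2 N for 0.3 s (contact force between gauge_tip and paddle above 2 N and angle between paddle_mid's own z axis and vertical below 0.1 rad and distance of paddle_mid from where it was at the start of the episode below 0.012 m), for 0.3 s.
2. the jaw is backed off (joint below 0.022) with the paddle still standing in the gauge (value of joint gauge_jaw below 0.022 m and contact force between gauge_tip and paddle below 0.2 N and distance of paddle_mid from where it was at the start of the episode below 0.02 m), for 0.1 s.
3. the paddle is lifted clear of the gauge (height (world z) of paddle_mid above 0.13 m), for 0.1 s.
At the end, for the whole second after the job is handed in: The paddle is in the slot, foot down, window centre within 4 mm sideways and 5 mm in height of the beam, tilted under 0.08 rad, at rest, gripped by the fingers (over 2 N) and pressing on the stand with less than 6 N (light rubbing is fine); the gauge jaw is backed off (joint below 0.022) (horizontal distance between paddle_window and beam below 0.004 m and z of paddle_window in the frame of beam between -0.005 and 0.005 m and angle between paddle_mid's own z axis and vertical below 0.08 rad and contact force between the fingers and paddle above 2 N and contact force between paddle and stand below 6 N and linear speed of paddle below 0.01 m/s and value of joint gauge_jaw below 0.022 m); the arm keeps its last pose, push and grip.
It fails at once if the gauge tip presses on the paddle with more than 20 N (contact force between gauge_tip and paddle above 20 N).
It fails at once if the paddle is forced against the stand with more than 25 N (contact force between paddle and stand above 25 N).
It fails at once if a bystander (bottle or tape) is moved more than 30 mm (distance of any of white_bottle, tape from where it was at the start of the episode above 0.03 m).
It also fails if it takes over 69 s, if anything falls off the work surface, if the arm or the gripper's body presses on something with over 40 N, if the wrist force passes 120 N, or if a joint passes its speed limit or range.

ROBOT

A 7-joint arm with a two-finger parallel gripper is mounted at the origin on a cart in front of the work surface, level with it; the furniture and walls round the work are solid. World frame = base frame: x ahead of the robot, y to its left, z up, the work surface at z = 0. Lengths are in m, angles in rad, forces in N, time in s.
With the tool pointing down it reaches from about 0.4 to 0.85 m from the base axis. Payload 6.9 kg.
Tool frame: the origin (TCP) lies between the finger pads; the fingertips stand 25 mm ahead of it and the grasp point (between the pads) lies 6 mm ahead of it; z points along the fingers, y is the direction in which the jaws open and shut (so a half turn about z gives the same grasp; the last joint's range is limited). The gripper opens to 85 mm and grips with 20 to 120 N. Pads are 22 mm wide; open, the fingers measure 114 mm over their backs; the gripper's body (76 mm by 85 mm) begins 54 mm behind the grasp point. The pads swing forward as they close: fully open they stand 13 mm farther back than shut.
Start: joints at [1.429, 0.507, -0.238, 1.5, 0.126, 1.149, -0.155], TCP at [0.153, -0.606, 0.256] pointing down, gripper open.
Joint ranges: [-3.08, 3.08], [-0.24, 2.05], [-1.43, 1.35], [0, 2.5], [-1.52, 4.66], [0.17, 1.96], [-2.89, 2.89]. Speed limits (rad/s): [2.39, 2.39, 3.14, 3.14, 3.14, 3.14, 3.14].

INTERFACE

Orientations are given as a unit quaternion [w, x, y, z].
In Python, from cell import arm gives the robot as it stands.
- The arm moves only by the tool move_arm, never from a script. Its argument "commands" is a list of rows, each a list of 5 numbers: the gripper's target within -1 to 1 (shut at 1, half-way at 0, fully open at -1), then the shift along the tool's x, y, z in units of 25 mm (1.0 is 25 mm), then the turn about the tool's z in units of 6 degrees (1.0 is 6 degrees). A call has 1 to 8 rows; each row shifts and turns the commanded pose from where the row before left it, along the tool's axes as they then stand; what a row does not reach is not made up. A row lasts 1/10 s, in which the tool goes at most 50 mm and 8.59 degrees, less where a joint would pass 70% of its speed; a pose out of reach is approached as far as the arm can. A call is refused whole if a number of a shift passes 1 or a number of a turn 1, either way. A call with a gripper value outside its range is refused whole. The fingers move at their own pace and stop on an object; "newtons" is the grip in N (left out, the last holds). Time passes only in rows, so rows that do not move let the fingers close. It gives the time, the measured TCP pose, the force and the opening at its end, in the units of the state.
- arm.read_state(): the state, without advancing time (a new reading comes with each control period).
- arm.grab_frame(name): name is "side" or "top" or "wrist"; returns a dict with "frame" (384x512x3 uint8, red, green, blue), "K" (3x3 intrinsics, pixels), "eye" and "attitude" of the camera in the world; the wrist camera has in their place "tool_from_camera" (4x4, takes a point from camera to tool coordinates, whose origin is the TCP and whose axes are the flange's). Camera axes: x right, y down, z forward; pixel columns grow to the right and rows downward; lengths in m; the calibration is good to about 2 mm. A picture is of the moment at which its call begins: read the wrist's pose just before it. There is no depth.
- arm.sign_off(): hands the job in, once; it reports no verdict.
The state is a dict: "t": time; "qpos": joint angles; "qvel": joint speeds; "effort": joint torques, N m; "tcp_pos": TCP position; "ee_rot": TCP orientation; "ft_force": force on the tool from outside, world axes, zero at the start; "wrist_torque": the same for the moment, N m; "opening": finger opening in m.
Only numpy, scipy, OpenCV 4.12 (cv2) and the standard library are available. Lean on these libraries where they do the work, as an engineer would, in place of code of your own. Each camera call takes 0.05 s, during which the arm holds its last target.

## Working session

There is one attempt and no reset: what is moved stays moved. The work goes in short steps, Python scripts to look and compute and a tool call to move; the robot and the scene stay as the last step left them, time stands still between calls to the robot, and variables do not carry over. Pictures are saved under pics/ and viewed, and the job is handed in when it is done.

Besides the shell and the picture viewer there is one more tool, called as name(argument=value, ...), one argument or row to a line, values as JSON. move_arm: Moves the arm, as the interface text tells. Its arguments: {"type":"object","properties":{"commands":{"type":"array"},"newtons":{"type":"number"}},"required":["commands"]}

```bash
mkdir -p pics; ls; cat > h.py <<'E'
import numpy as np, cv2, json
from cell import arm
def R(q):
    w,x,y,z=q
    return np.array([[1-2*(y*y+z*z),2*(x*y-z*w),2*(x*z+y*w)],[2*(x*y+z*w),1-2*(x*x+z*z),2*(y*z-x*w)],[2*(x*z-y*w),2*(y*z+x*w),1-2*(x*x+y*y)]])
def grab(n,fn=None):
    s=arm.read_state(); f=arm.grab_frame(n)
    if n=='wrist':
        T=np.eye(4);T[:3,:3]=R(s['ee_rot']);T[:3,3]=s['tcp_pos'];C=T@np.array(f['tool_from_camera'])
    else:
        C=np.eye(4);a=np.array(f['attitude'],float);C[:3,:3]=a if a.shape==(3,3) else R(a);C[:3,3]=f['eye']
    im=f['frame'][:,:,::-1].copy()
    if fn: cv2.imwrite('pics/'+fn,im)
    K=np.array(f['K']); np.savez('/tmp/'+(fn or n)+'.npz',im=im,K=K,C=C)
    return im,K,C
def load(fn):
    d=np.load('/tmp/'+fn+'.npz');return d['im'],d['K'],d['C']
def ray(K,C,u,v):
    d=C[:3,:3]@np.linalg.solve(K,[u,v,1.]);return C[:3,3],d
def plane(K,C,u,v,z):
    o,d=ray(K,C,u,v);return o+d*(z-o[2])/d[2]
def proj(K,C,p):
    q=C[:3,:3].T@(np.array(p)-C[:3,3]);q=K@q;return q[:2]/q[2]
E
python3 - <<'E'
from h import *
s=arm.read_state()
for k in s: print(k,np.round(s[k],4))
for n in('side','top','wrist'):
    im,K,C=grab(n,n+'0.png');print(n,K.tolist(),np.round(C,3).tolist())
E
```

```text
pics
t 0.0
qpos [ 1.4285  0.5084 -0.2375  1.5012  0.1257  1.1489 -0.1548]
qvel [-0.001  -0.0002  0.0006 -0.001  -0.0015  0.0014  0.0004]
effort [ 3.00000e-04 -6.20591e+01 -2.18610e+00 -2.49652e+01  1.29000e-02
  1.20000e-02  0.00000e+00]
tcp_pos [ 0.1531 -0.6055  0.2554]
ee_rot [-9.000e-04  9.923e-01  1.236e-01 -1.000e-04]
ft_force [-0.7166 -0.0021  0.4963]
wrist_torque [-0.0385  0.0368  0.0293]
opening 0.0854
side [[439.24778174739004, 0.0, 259.27579854300683], [0.0, 439.24778174739004, 199.7482202057351], [0.0, 0.0, 1.0]] [[0.992, -0.072, 0.106, 0.498], [-0.128, -0.557, 0.82, -0.813], [-0.0, -0.827, -0.562, 0.623], [0.0, 0.0, 0.0, 1.0]]
top [[460.8315718706119, 0.0, 258.8643211273592], [0.0, 460.8315718706119, 188.9823825839189], [0.0, 0.0, 1.0]] [[0.03, -0.988, 0.154, 0.437], [-0.999, -0.026, 0.029, -0.026], [-0.025, -0.154, -0.988, 1.039], [0.0, 0.0, 0.0, 1.0]]
wrist [[336.94694186534196, 0.0, 252.72548577366825], [0.0, 336.94694186534196, 185.75877804617545], [0.0, 0.0, 1.0]] [[0.245, -0.931, -0.27, 0.221], [-0.97, -0.235, -0.067, -0.588], [-0.001, 0.278, -0.961, 0.373], [0.0, 0.0, 0.0, 1.0]]
```

View pics/side0.png

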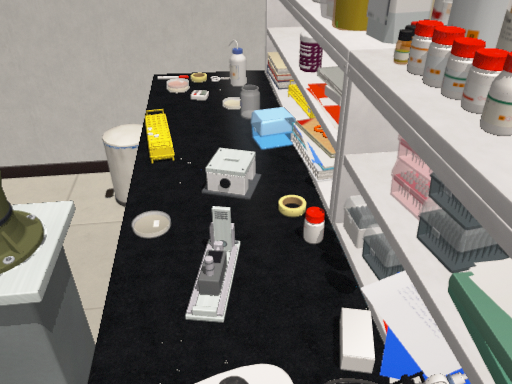

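View pics/top0.png

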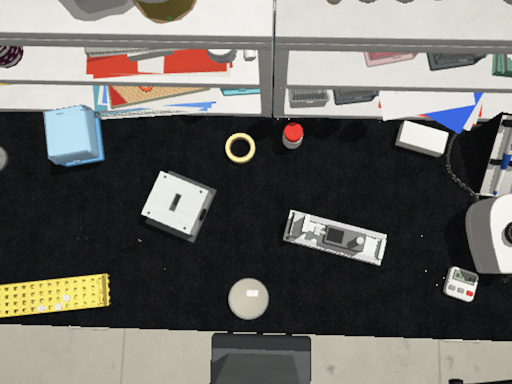

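View pics/wrist0.png

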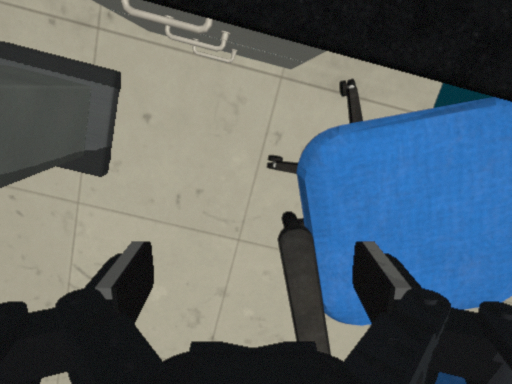

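The overhead view shows the gauge at about (335,237), with the paddle on its left end and the post near (360,241). The stand is at (178,205) with its slot at (176,201), the tape at (240,148) and the bottle at (292,135). The arm is not over the bench. Next I'll zoom in.

```bash
python3 - <<'E'
from h import *
im,K,C=load('top0.png')
a=cv2.resize(im[195:275,275:395],None,fx=6,fy=6,interpolation=cv2.INTER_CUBIC);cv2.imwrite('pics/zg.png',a)
a=cv2.resize(im[160:245,130:225],None,fx=6,fy=6,interpolation=cv2.INTER_CUBIC);cv2.imwrite('pics/zs.png',a)
im,K,C=load('side0.png')
a=cv2.resize(im[200:325,180:250],None,fx=4.6,fy=4.6,interpolation=cv2.INTER_CUBIC);cv2.imwrite('pics/zside.png',a)
E
```

```text
(no output)
```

View pics/zg.png

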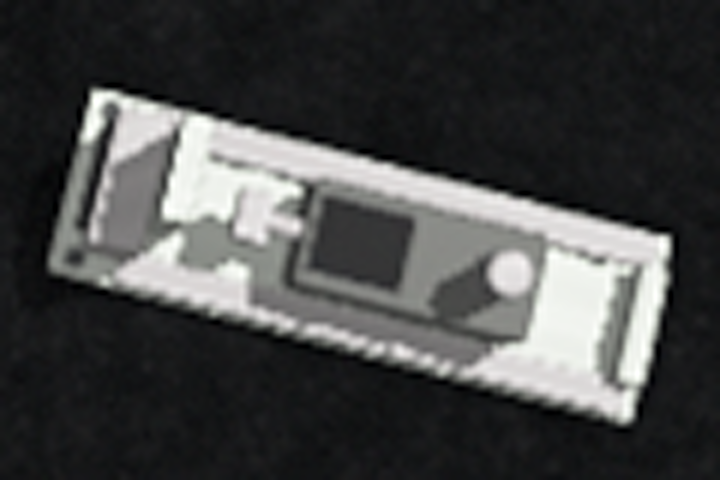

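View pics/zs.png

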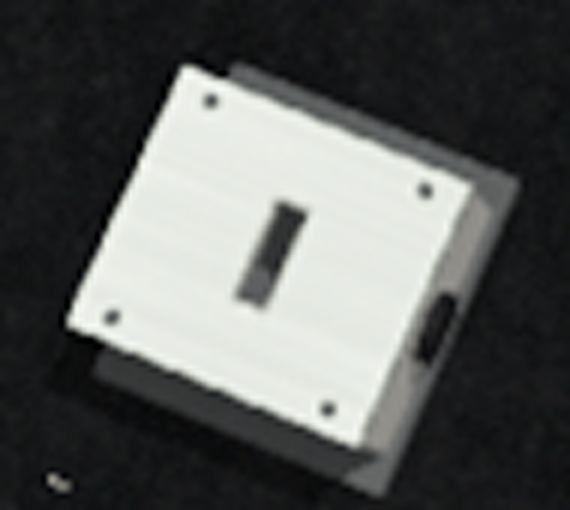

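View pics/zside.png

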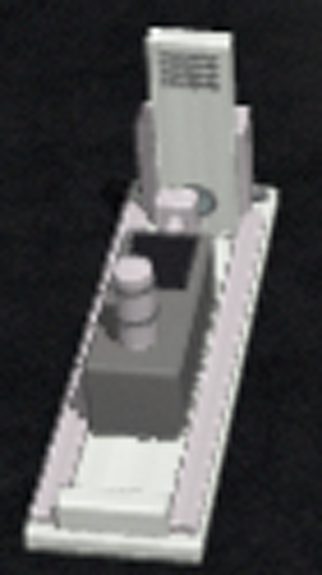

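```bash
python3 - <<'E'
from h import *
im,K,C=load('top0.png')
def px(p,off): return ((p[0]+.5)/6-.5+off[0],(p[1]+.5)/6-.5+off[1])
g=[plane(K,C,*px(p,(275,195)),.010)[:2] for p in [(92,90),(670,237),(632,425),(50,272)]]
g=np.array(g);c=g.mean(0);print('gauge',g.round(4).tolist(),c)
ay=((g[0]+g[3])-(g[1]+g[2]));print(np.linalg.norm(ay)/2,np.linalg.norm(g[0]-g[3]),np.linalg.norm(g[1]-g[2]));ay/=np.linalg.norm(ay);print('ay',ay,'angle',np.degrees(np.arctan2(ay[1],ay[0])))
print('paddle exp',c+ay*.0745)
post=plane(K,C,*px((511,272),(275,195)),.090)[:2];print('post',post,'along',(post-c)@ay, 'lat',np.cross(ay,post-c))
for p in [(185,125),(165,220),(105,240)]: print(p,plane(K,C,*px(p,(275,195)),.12)[:2]-c)
print('paddle dist to post',(c+ay*.0745-post)@ay)
s=np.array([plane(K,C,*px(p,(130,160)),.076)[:2] for p in [(185,65),(472,185),(360,445),(68,325)]]);sc=s.mean(0)
ax=s[0]+s[1]-s[2]-s[3];print('stand',sc,np.linalg.norm(ax)/2,np.linalg.norm(s[0]+s[3]-s[1]-s[2])/2,'xang',np.degrees(np.arctan2(ax[1],ax[0])))
ax2=(s[0]+s[3]-s[1]-s[2]);print('yang',np.degrees(np.arctan2(ax2[1],ax2[0])))
q=[plane(K,C,*px(p,(130,160)),.076)[:2] for p in[(282,202),(308,211),(264,307),(236,297)]];q=np.array(q);print('slot',q.mean(0),np.linalg.norm(q[0]-q[1]),np.linalg.norm(q[0]-q[3]))
im2,K2,C2=load('side0.png')
def p2(p): return (p[0]/4.6+180,p[1]/4.6+200)
for p in [(28,552),(203,555),(277,190),(137,190)]: print('side base',plane(K2,C2,*p2(p),.010)[:2])
print('side post top',plane(K2,C2,*p2((134,268)),.09)[:2])
a=[plane(K2,C2,*p2(p),.12)[:2] for p in[(146,36),(150,28),(233,33),(234,40)]];print('side paddle top',np.round(a,4),np.mean(a,0))
E
```

```text
gauge [[0.5518, -0.0667], [0.5032, -0.2805], [0.4343, -0.2659], [0.4837, -0.0526]] [ 0.4932641  -0.16640671]
0.2190814503933689 0.06954273173203353 0.07037214473180503
ay [0.22381125 0.97463251] angle 77.06701456627499
paddle exp [ 0.50993804 -0.09379658]
post [ 0.48460367 -0.20691553] along -0.04141951793917796 lat -0.0006255957355184496
(185, 125) [0.03539313 0.07288701]
(165, 220) [0.00366874 0.07903402]
(105, 240) [-0.00349558  0.09873141]
paddle dist to post 0.11591951793917796
stand [0.55417344 0.17949812] 0.09979380927099266 0.11235827344396287 xang -20.642854303944006
yang 69.22689078339168
slot [0.55408239 0.17892778] 0.009873036231433926 0.037058106195620694
side base [ 0.43638622 -0.27777295]
side base [ 0.50305805 -0.28788942]
side base [ 0.55158067 -0.07342915]
side base [ 0.48581237 -0.06490097]
side post top [ 0.48446895 -0.21039332]
side paddle top [[ 0.4955 -0.0957]
 [ 0.4975 -0.0898]
 [ 0.5329 -0.0982]
 [ 0.5329 -0.1035]] [ 0.51470697 -0.09681181]<stdin>:8: DeprecationWarning: Arrays of 2-dimensional vectors are deprecated. Use arrays of 3-dimensional vectors instead. (deprecated in NumPy 2.0)
```

move_arm(
  commands=[
    [-1,0.51,-0.53,0,0],
    [-1,0.51,-0.53,0,0],
    [-1,0.51,-0.53,0,0],
    [-1,0.51,-0.53,0,0],
    [-1,0.51,-0.53,0,0],
    [-1,0.51,-0.53,0,0],
    [-1,0.51,-0.53,0,0],
    [-1,0.51,-0.53,0,0],
  ],
  newtons=30,
)

```text
t: 0.95
tcp_pos: [0.2267, -0.477, 0.2562]
ee_rot: [-0.0, 0.992, 0.124, -0.0]
ft_force: [0.1, 0.2, 0.4]
opening: 0.0854
```

move_arm(
  commands=[
    [-1,0.51,-0.53,0,0],
    [-1,0.51,-0.53,0,0],
    [-1,0.51,-0.53,0,0],
    [-1,0.51,-0.53,0,0],
    [-1,0.51,-0.53,0,0],
    [-1,0.51,-0.53,0,0],
    [-1,0.51,-0.53,0,0],
    [-1,0.51,-0.53,0,0],
  ],
)

```text
t: 1.75
tcp_pos: [0.2996, -0.349, 0.2564]
ee_rot: [0.0, 0.992, 0.124, 0.0]
ft_force: [-0.0, -0.2, -0.1]
opening: 0.0853
```

move_arm(
  commands=[
    [-1,0,0,0,0.75],
    [-1,0,0,0,0.75],
    [-1,0,0,0,0.75],
    [-1,0,0,0,0.75],
    [-1,0,0,0,0.75],
    [-1,0,0,0,0.77],
    [-1,0,0,0,0],
  ],
)

```text
t: 2.45
tcp_pos: [0.2993, -0.3497, 0.2563]
ee_rot: [0.0, 0.994, -0.113, 0.0]
ft_force: [0.1, 0.3, -0.0]
opening: 0.0852
```

```bash
cat >> h.py <<'E'
def to(p,yaw=None):
    s=arm.read_state();M=R(s['ee_rot']);d=M.T@(np.array(p)-s['tcp_pos'])/.025
    y=np.degrees(np.arctan2(M[1,0],M[0,0]))
    print('t',s['t'],'tcp',np.round(s['tcp_pos'],4),'toolx yaw',round(y,2),'tilt',np.round(M[:2,2],4),'F',np.round(s['ft_force'],2),'open',round(s['opening'],4))
    print('units',np.round(d,3), 'turn',None if yaw is None else round((y-yaw)/6,3))
E
python3 -c "
from h import *
to([.4846,-.208,.2],-12.93); print(arm.read_state()['qpos'])"
```

```text
t 2.45 tcp [ 0.2993 -0.3497  0.2563] toolx yaw -12.97 tilt [ 0.0001 -0.0001] F [ 0.13  0.3  -0.01] open 0.0852
units [ 5.951 -7.186  2.254] turn -0.006
[ 0.99167729  0.25402745 -0.23281052  1.91183718  0.06972109  0.98330665
 -1.06970385]
```

move_arm(
  commands=[
    [-1,0.75,-0.9,0,0],
    [-1,0.75,-0.9,0,0],
    [-1,0.75,-0.9,0,0],
    [-1,0.75,-0.9,0,0],
    [-1,0.75,-0.9,0,0],
    [-1,0.75,-0.9,0,0],
    [-1,0.75,-0.9,0,0],
    [-1,0.7,-0.88,0,0],
  ],
)

```text
t: 3.25
tcp_pos: [0.4851, -0.2074, 0.2563]
ee_rot: [-0.0, 0.994, -0.111, 0.0]
ft_force: [-0.8, -0.3, -0.7]
opening: 0.0853
```

move_arm(
  commands=[
    [-1,0,0,0.75,0],
    [-1,0,0,0.75,0],
    [-1,0,0,0.75,0],
    [-1,0,0,0,0],
  ],
)

```text
t: 3.65
tcp_pos: [0.4829, -0.2078, 0.198]
ee_rot: [-0.001, 0.994, -0.111, -0.002]
ft_force: [-1.6, 0.6, 1.0]
opening: 0.0856
```

```bash
python3 -c "
from h import *
to([.4846,-.208,.086],-12.93); grab('wrist','w1.png')"
```

```text
t 3.65 tcp [ 0.4829 -0.2078  0.198 ] toolx yaw -12.78 tilt [-0.004   0.0018] F [-1.61  0.59  1.01] open 0.0856
units [ 8.800e-02 -2.000e-03  4.479e+00] turn 0.026
```

View pics/w1.png

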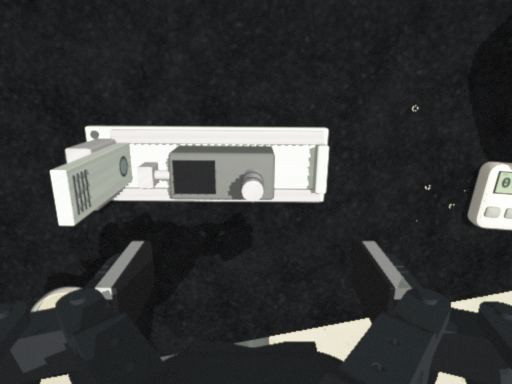

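The wrist view shows the post cap at about (252,188), the paddle top corners at (55,173)–(58,222) and the base edges at (86,127), (328,129) and (324,201).

```bash
python3 -c "
from h import *
to([.4846,-.208,.086],-12.93); im,K,C=grab('wrist','w2.png')
a=cv2.resize(im[115:235,40:340],None,fx=2.6,fy=2.6,interpolation=cv2.INTER_CUBIC);cv2.imwrite('pics/zw2.png',a)
c=np.array([.4933,-.1664]);ay=np.array([.2238,.9746]);ax=np.array([.9746,-.2238])
for p in [(253,189)]:
  q=plane(K,C,*p,.09)[:2];print('post',q,(q-c)@ax,(q-c)@ay)
for p in [(86,127),(328,129),(324,201)]:
  q=plane(K,C,*p,.01)[:2];print('base',q,(q-c)@ax,(q-c)@ay)
"
```

```text
t 3.7 tcp [ 0.4836 -0.2081  0.1994] toolx yaw -12.81 tilt [-0.0021  0.001 ] F [ 0.39 -0.67 -0.17] open 0.0853
units [ 0.048 -0.009  4.535] turn 0.02
post [ 0.48505184 -0.20810639] 0.0012952328417588869 -0.04249298383631876
base [ 0.55192446 -0.06884167] 0.03530184876618052 0.10820049918082918
base [ 0.50164297 -0.28147939] 0.03388582746124742 -0.11028921205704915
base [ 0.43455488 -0.26666246] -0.034814257667187896 -0.11086295285204364
```

View pics/zw2.png

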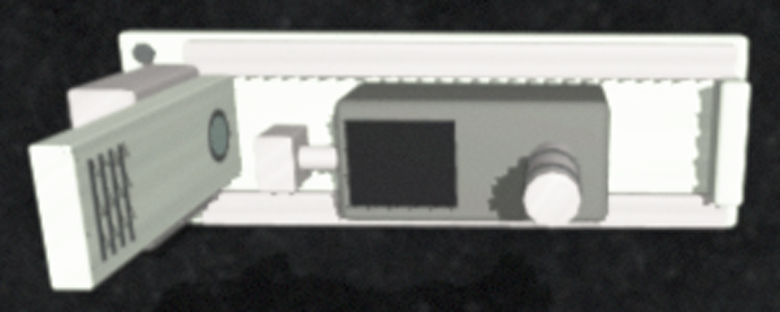

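move_arm(
  commands=[
    [-1,0.04,0,0.56,0],
    [-1,0,0,0.56,0],
    [-1,0,0,0.56,0],
    [-1,0,0,0.56,0],
    [-1,0,0,0.56,0],
    [-1,0,0,0.56,0],
    [-1,0,0,0.56,0],
    [-1,0,0,0.56,0],
  ],
)

```text
t: 4.55
tcp_pos: [0.4862, -0.2093, 0.0889]
ee_rot: [0.0, 0.994, -0.112, 0.001]
ft_force: [0.3, 0.3, -1.4]
opening: 0.0856
```

move_arm(
  commands=[
    [0.3,0,0,0,0],
    [0.3,0,0,0,0],
    [0.3,0,0,0,0],
    [0.3,0,0,0,0],
  ],
)

```text
t: 4.95
tcp_pos: [0.4857, -0.2091, 0.089]
ee_rot: [0.0, 0.994, -0.113, 0.001]
ft_force: [0.0, 0.3, 1.3]
opening: 0.0302
```

```bash
python3 -c "
from h import *
to([.4846,-.2077,.086],-12.93); grab('side','s1.png');im,K,C=grab('wrist','w3.png')
"
```

```text
t 4.95 tcp [ 0.4857 -0.2091  0.089 ] toolx yaw -12.93 tilt [ 0.0015 -0.0006] F [0.02 0.35 1.31] open 0.0302
units [-0.056 -0.046  0.12 ] turn 0.001
```

View pics/w3.png

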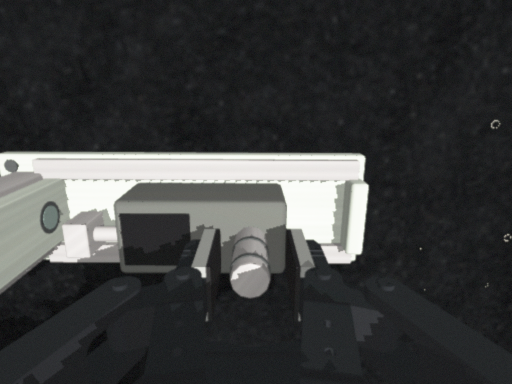

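The post is centred between the fingers at about (250,275). Now I'll close the gripper on it.

move_arm(
  commands=[
    [0.6,0,0,0,0],
    [1,0,0,0,0],
    [1,0,0,0,0],
    [1,0,0,0,0],
    [1,0,0,0,0],
  ],
  newtons=40,
)

```text
t: 5.55
tcp_pos: [0.4853, -0.2089, 0.0884]
ee_rot: [0.0, 0.994, -0.113, 0.0]
ft_force: [-1.3, 0.7, 5.8]
opening: 0.0146
```

```bash
python3 -c "
from h import *
to([.4846,-.2077,.086],-12.93); im,K,C=grab('wrist','w4.png')
"
```

```text
t 5.55 tcp [ 0.4853 -0.2089  0.0884] toolx yaw -12.92 tilt [ 0.0005 -0.0002] F [-1.33  0.69  5.8 ] open 0.0146
units [-0.039 -0.038  0.097] turn 0.002
```

View pics/w4.png

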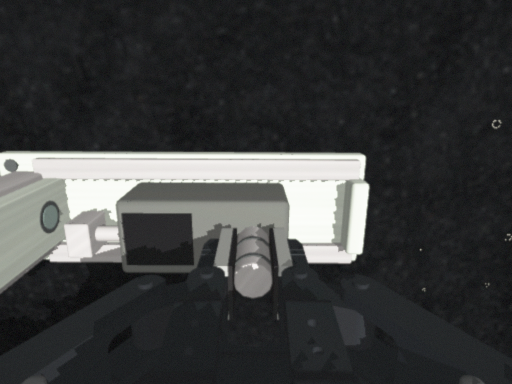

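move_arm(
  commands=[
    [1,0,-0.15,0,0],
    [1,0,-0.15,0,0],
    [1,0,-0.15,0,0],
    [1,0,-0.15,0,0],
    [1,0,0,0,0],
    [1,0,0,0,0],
  ],
)

```text
t: 6.2
tcp_pos: [0.4887, -0.1943, 0.0884]
ee_rot: [0.0, 0.994, -0.112, 0.0]
ft_force: [-0.9, 0.9, 6.7]
opening: 0.0148
```

```bash
python3 -c "
from h import *
to([.4846,-.2077,.086],-12.93); im,K,C=grab('wrist','w5.png')
"
```

```text
t 6.2 tcp [ 0.4887 -0.1943  0.0884] toolx yaw -12.91 tilt [ 0.0006 -0.0003] F [-0.87  0.9   6.66] open 0.0148
units [-0.041  0.561  0.097] turn 0.003
```

View pics/w5.png

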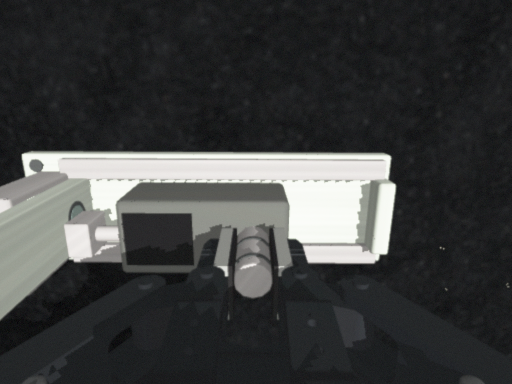

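move_arm(
  commands=[
    [1,0,-0.04,0,0],
    [1,0,-0.04,0,0],
    [1,0,-0.04,0,0],
    [1,0,-0.04,0,0],
  ],
)

```text
t: 6.65
tcp_pos: [0.4895, -0.1912, 0.0885]
ee_rot: [0.001, 0.994, -0.113, 0.0]
ft_force: [-0.5, -1.3, 5.6]
opening: 0.0143
```

move_arm(
  commands=[
    [1,0,-0.04,0,0],
    [1,0,-0.04,0,0],
  ],
)

```text
t: 6.85
tcp_pos: [0.4899, -0.1892, 0.0884]
ee_rot: [0.0, 0.994, -0.113, 0.0]
ft_force: [-1.7, -1.7, 6.0]
opening: 0.0149
```

move_arm(
  commands=[
    [1,0,-0.04,0,0],
    [1,0,-0.04,0,0],
  ],
)

```text
t: 7.05
tcp_pos: [0.4903, -0.1876, 0.0885]
ee_rot: [0.001, 0.994, -0.113, 0.0]
ft_force: [-1.0, -1.9, 6.3]
opening: 0.0148
```

```bash
python3 -c "
from h import *
to([.4846,-.2077,.086],-12.93); im,K,C=grab('wrist','w6.png')
"
```

```text
t 7.05 tcp [ 0.4903 -0.1876  0.0885] toolx yaw -12.98 tilt [ 0.0005 -0.0014] F [-1.03 -1.87  6.26] open 0.0148
units [-0.042  0.836  0.1  ] turn -0.008
```

View pics/w6.png

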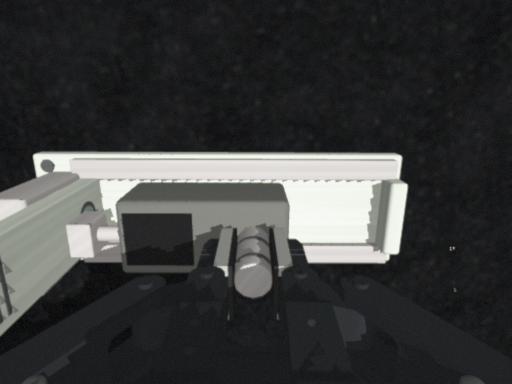

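move_arm(
  commands=[
    [1,0,-0.04,0,0],
    [1,0,-0.04,0,0],
  ],
)

```text
t: 7.3
tcp_pos: [0.4906, -0.1862, 0.0885]
ee_rot: [0.001, 0.994, -0.113, 0.0]
ft_force: [-2.3, -6.0, 5.9]
opening: 0.0146
```

move_arm(
  commands=[
    [1,0,-0.04,0,0],
    [1,0,-0.04,0,0],
  ],
)

```text
t: 7.5
tcp_pos: [0.4909, -0.1849, 0.0885]
ee_rot: [0.001, 0.994, -0.113, 0.0]
ft_force: [-1.9, -6.8, 5.9]
opening: 0.0142
```

```bash
python3 -c "
from h import *
to([.4846,-.2077,.086],-12.93); im,K,C=grab('wrist','w7.png')
a=[cv2.resize(load(f)[0][150:270,20:180],None,fx=4,fy=4,interpolation=cv2.INTER_CUBIC)[:280] for f in('w6.png','w7.png')]
cv2.imwrite('pics/zw7.png',np.vstack(a))
"
```

```text
t 7.5 tcp [ 0.4909 -0.1849  0.0885] toolx yaw -13.03 tilt [ 0.0001 -0.0028] F [-1.9  -6.76  5.86] open 0.0142
units [-0.041  0.945  0.101] turn -0.017
```

View pics/zw7.png

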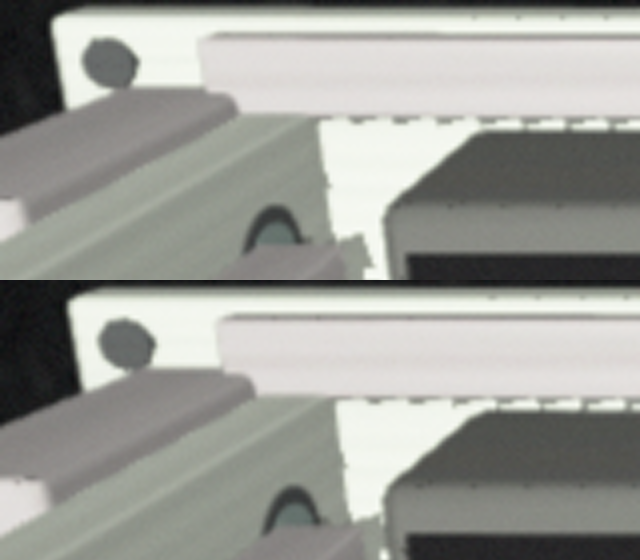

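move_arm(
  commands=[
    [1,0,-0.03,0,0],
    [1,0,0,0,0],
    [1,0,0,0,0],
    [1,0,0,0,0],
    [1,0,0,0,0],
    [1,0,0,0,0],
    [1,0,0,0,0],
  ],
)

```text
t: 8.25
tcp_pos: [0.491, -0.1845, 0.0885]
ee_rot: [0.001, 0.994, -0.114, 0.0]
ft_force: [-1.6, -6.3, 5.4]
opening: 0.0142
```

```bash
python3 -c "
from h import *
to([.4846,-.2077,.086],-12.93); im,K,C=grab('side','s2.png')
cv2.imwrite('pics/zs2.png',cv2.resize(im[190:325,170:260],None,fx=4.4,fy=4.4,interpolation=cv2.INTER_CUBIC))
"
```

```text
t 8.25 tcp [ 0.491  -0.1845  0.0885] toolx yaw -13.05 tilt [ 0.0002 -0.003 ] F [-1.58 -6.28  5.38] open 0.0142
units [-0.041  0.963  0.102] turn -0.02
```

View pics/zs2.png

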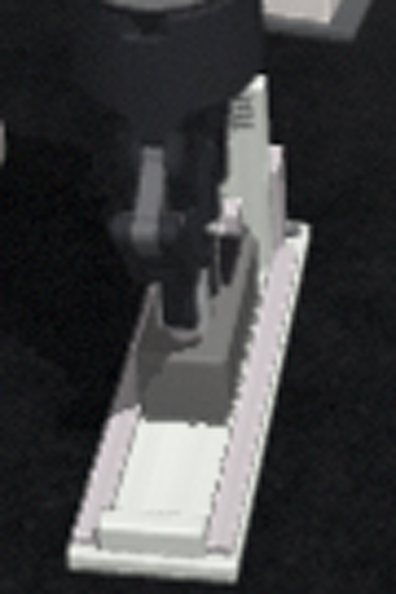

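move_arm(
  commands=[
    [1,0,0.1,0,0],
    [1,0,0.15,0,0],
    [1,0,0.2,0,0],
    [1,0,0.2,0,0],
    [1,0,0.2,0,0],
    [1,0,0.15,0,0],
    [1,0,0,0,0],
    [1,0,0,0,0],
  ],
)

```text
t: 9.1
tcp_pos: [0.4859, -0.2065, 0.0885]
ee_rot: [0.0, 0.994, -0.113, 0.0]
ft_force: [-0.9, -0.9, 6.6]
opening: 0.0147
```

```bash
python3 -c "
from h import *
to([.4846,-.2077,.086],-12.93); im,K,C=grab('wrist','w8.png')
"
```

```text
t 9.1 tcp [ 0.4859 -0.2065  0.0885] toolx yaw -12.94 tilt [ 0.0005 -0.0003] F [-0.91 -0.88  6.62] open 0.0147
units [-0.04   0.058  0.098] turn -0.002
```

View pics/w8.png

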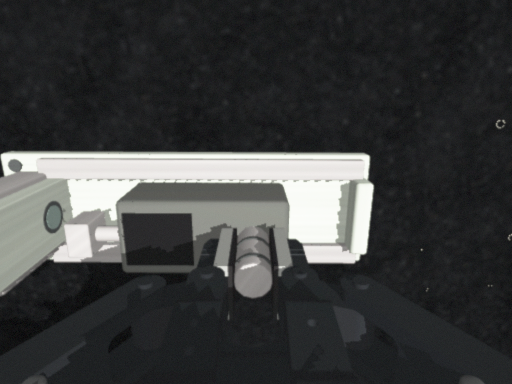

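The jaw followed the post back, leaving a clear gap between tip and paddle at about (70,235). Next: release the post, rise and look at the paddle.

move_arm(
  commands=[
    [-0.2,0,0,0,0],
    [-0.2,0,0,0,0],
    [-0.2,0,0,0,0],
    [-0.2,0,0,-0.6,0],
    [-0.2,0,0,-0.9,0],
    [-1,0,0,-0.9,0],
    [-1,0,0,-0.9,0],
    [-1,0,0,-0.9,0],
  ],
)

```text
t: 9.95
tcp_pos: [0.4856, -0.2061, 0.1938]
ee_rot: [-0.0, 0.994, -0.112, -0.0]
ft_force: [0.1, 0.2, 0.3]
opening: 0.0853
```

move_arm(
  commands=[
    [-1,0,0,-0.9,0],
    [-1,0,-0.7,0,0],
    [-1,0,-0.7,0,0],
    [-1,0,-0.6,0,0],
    [-1,0,0,0,0],
    [-1,0,0,0,0],
  ],
)

```text
t: 10.55
tcp_pos: [0.4968, -0.1576, 0.2153]
ee_rot: [0.0, 0.994, -0.112, -0.0]
ft_force: [0.3, 0.1, -0.0]
opening: 0.0856
```

```bash
python3 -c "
from h import *
to([.5105,-.0945,.112],-12.93); im,K,C=grab('wrist','w9.png');grab('top','t9.png')
im=grab('side','s9.png')[0]
cv2.imwrite('pics/zs9.png',cv2.resize(im[190:325,170:260],None,fx=4.4,fy=4.4,interpolation=cv2.INTER_CUBIC))
"
```

```text
t 10.55 tcp [ 0.4968 -0.1576  0.2153] toolx yaw -12.88 tilt [-0.0006 -0.0003] F [ 0.34  0.09 -0.04] open 0.0856
units [-0.028 -2.586  4.131] turn 0.009
```

View pics/w9.png

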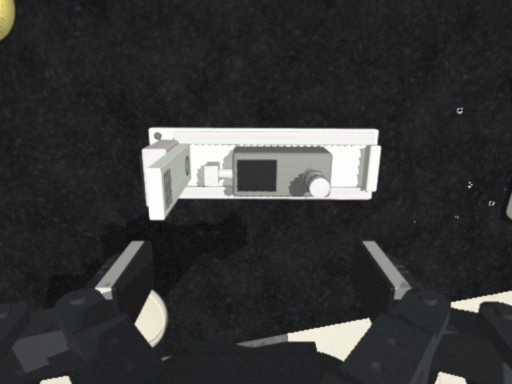

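View pics/zs9.png

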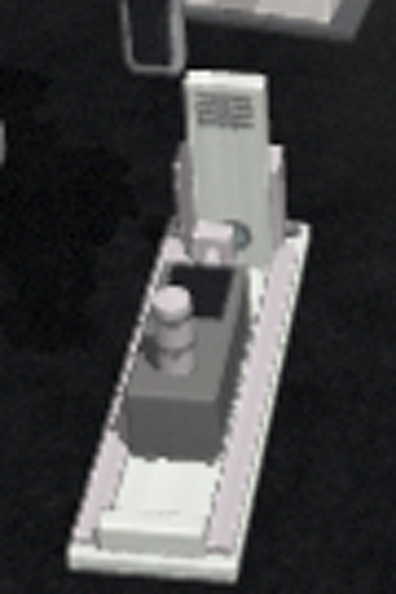

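```bash
python3 -c "
from h import *
im,K,C=load('w9.png')
cv2.imwrite('pics/zw9.png',cv2.resize(im[120:225,135:225],None,fx=5.5,fy=5.5,interpolation=cv2.INTER_CUBIC))
"
```

```text
(no output)
```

View pics/zw9.png

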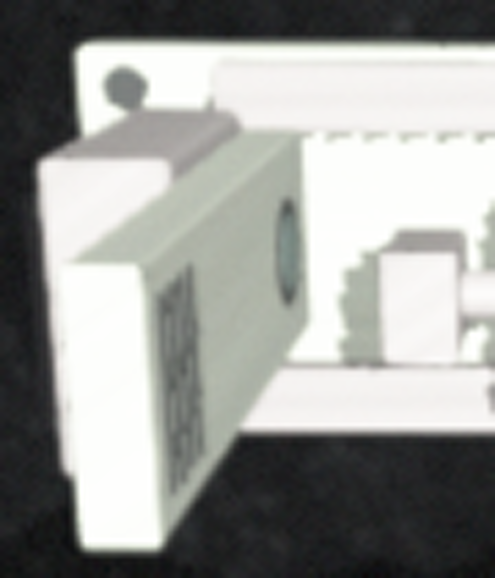

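```bash
python3 -c "
from h import *
im,K,C=load('w9.png')
q=np.array([plane(K,C,p[0]/5.5+135-.4,p[1]/5.5+120-.4,.12)[:2] for p in[(66,264),(145,264),(164,548),(82,550)]])
print(q.round(4),q.mean(0));d=q[0]+q[1]-q[2]-q[3];print(np.linalg.norm(d)/2,np.linalg.norm(q[0]-q[1]),np.linalg.norm(q[2]-q[3]),np.degrees(np.arctan2(d[1],d[0])))
to([*q.mean(0),.112],-12.93)
"
```

```text
[[ 0.5321 -0.0948]
 [ 0.53   -0.1039]
 [ 0.4952 -0.0955]
 [ 0.4972 -0.0856]] [ 0.51359123 -0.09496525]
0.03596983165690008 0.009294127002169878 0.010114034839371974 -14.15655785096915
t 10.7 tcp [ 0.4966 -0.1585  0.2153] toolx yaw -12.99 tilt [-0.0006 -0.0003] F [ 0.75 -0.43  0.27] open 0.0856
units [ 0.091 -2.629  4.131] turn -0.011
```

move_arm(
  commands=[
    [-1,0.03,-0.65,0,0],
    [-1,0.03,-0.65,0,0],
    [-1,0,-0.65,0,0],
    [-1,0,-0.66,0,0],
    [-1,0,0,0.4,0],
    [-1,0,0,0.5,0],
    [-1,0,0,0.5,0],
    [-1,0,0,0,0],
  ],
)

```text
t: 11.5
tcp_pos: [0.5115, -0.0957, 0.1784]
ee_rot: [0.0, 0.994, -0.113, -0.002]
ft_force: [0.0, -0.5, -0.3]
opening: 0.0855
```

```bash
python3 -c "
from h import *
to([.5128,-.095,.1115],-12.93); im,K,C=grab('wrist','w10.png')
"
```

```text
t 11.5 tcp [ 0.5115 -0.0957  0.1784] toolx yaw -13.01 tilt [-0.0039 -0.0001] F [ 0.03 -0.52 -0.3 ] open 0.0855
units [ 0.054 -0.041  2.677] turn -0.013
```

View pics/w10.png

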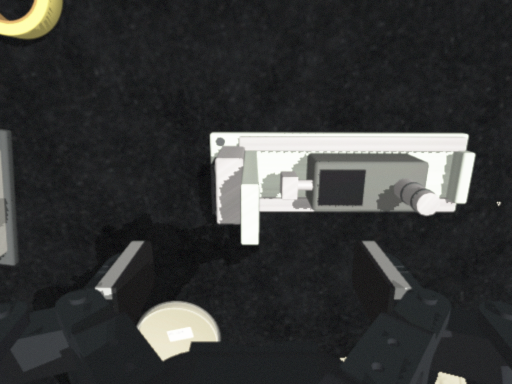

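```bash
python3 -c "
from h import *
im,K,C=load('w10.png')
cv2.imwrite('pics/zw10.png',cv2.resize(im[120:260,205:305],None,fx=4.2,fy=4.2,interpolation=cv2.INTER_CUBIC))
q=plane(K,C,251,212,.12);print(q);to([*q[:2],.1115],-12.93)
"
```

```text
[ 0.51509356 -0.09512163  0.12      ]
t 11.55 tcp [ 0.5121 -0.0955  0.1794] toolx yaw -13.0 tilt [-0.0025 -0.0001] F [ 0.12 -0.19  0.07] open 0.0851
units [ 0.12  -0.043  2.716] turn -0.012
```

View pics/zw10.png

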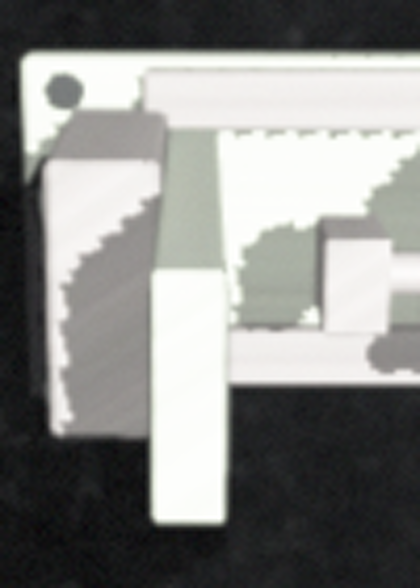

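move_arm(
  commands=[
    [-1,0.06,-0.05,0.4,0],
    [-1,0,0,0.4,0],
    [-1,0,0,0.4,0],
    [-1,0,0,0.4,0],
    [-1,0,0,0.4,0],
    [-1,0,0,0.4,0],
    [-1,0,0,0.3,0],
    [-1,0,0,0,0],
  ],
)

```text
t: 12.35
tcp_pos: [0.5141, -0.0932, 0.1118]
ee_rot: [-0.0, 0.994, -0.112, -0.001]
ft_force: [0.3, 0.7, 0.8]
opening: 0.0851
```

move_arm(
  commands=[
    [0.4,0,0,0,0],
    [0.4,0,0,0,0],
    [0.4,0,0,0,0],
    [0.4,0,0,0,0],
  ],
)

```text
t: 12.75
tcp_pos: [0.5149, -0.0934, 0.1134]
ee_rot: [0.0, 0.994, -0.113, 0.0]
ft_force: [-0.1, -0.2, 0.4]
opening: 0.0283
```

```bash
python3 -c "
from h import *
to([.514,-.0945,.1115],-12.93); im,K,C=grab('wrist','w11.png')
im=grab('side','s11.png')[0]
cv2.imwrite('pics/zs11.png',cv2.resize(im[170:300,180:270],None,fx=4.4,fy=4.4,interpolation=cv2.INTER_CUBIC))
"
```

```text
t 12.75 tcp [ 0.5149 -0.0934  0.1134] toolx yaw -12.92 tilt [ 0.0007 -0.0001] F [-0.13 -0.15  0.41] open 0.0283
units [-0.025  0.051  0.075] turn 0.001
```

View pics/w11.png

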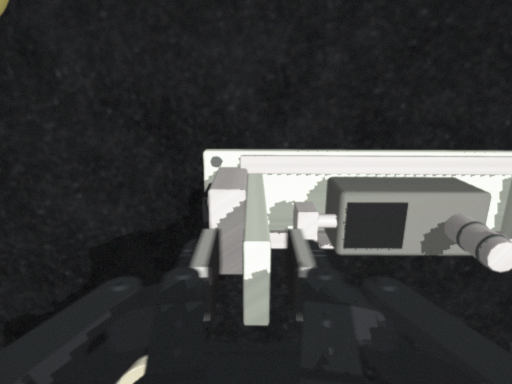

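View pics/zs11.png

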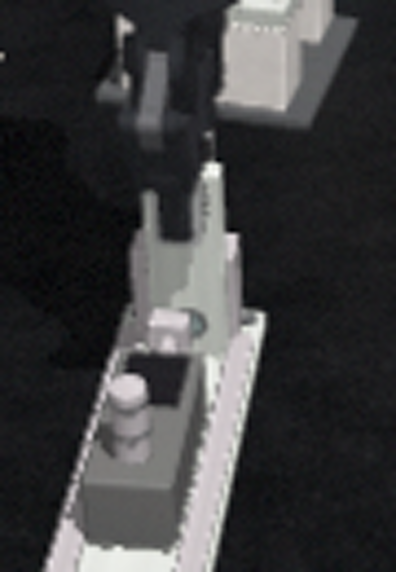

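move_arm(
  commands=[
    [0.4,0,0.04,0.06,0],
    [0.7,0,0,0,0],
    [1,0,0,0,0],
    [1,0,0,0,0],
    [1,0,0,0,0],
    [1,0,0,0,0],
    [1,0,0,0,0],
  ],
  newtons=40,
)

```text
t: 13.55
tcp_pos: [0.5144, -0.0945, 0.1115]
ee_rot: [0.0, 0.994, -0.113, -0.0]
ft_force: [-1.1, -2.0, -0.0]
opening: 0.0094
```

move_arm(
  commands=[
    [1,0,0,-0.1,0],
    [1,0,0,-0.2,0],
    [1,0,0,-0.3,0],
    [1,0,0,0,0],
    [1,0,0,0,0],
  ],
)

```text
t: 14.05
tcp_pos: [0.5148, -0.0945, 0.1271]
ee_rot: [0.0, 0.994, -0.113, 0.001]
ft_force: [-0.2, -2.4, -1.1]
opening: 0.0093
```

```bash
python3 -c "
from h import *
to([.514,-.0945,.1115],-12.93); im,K,C=grab('wrist','w12.png')
im=grab('side','s12.png')[0]
cv2.imwrite('pics/zs12.png',cv2.resize(im[160:300,180:270],None,fx=4.2,fy=4.2,interpolation=cv2.INTER_CUBIC))
"
```

```text
t 14.05 tcp [ 0.5148 -0.0945  0.1271] toolx yaw -12.94 tilt [ 0.0012 -0.0004] F [-0.23 -2.41 -1.06] open 0.0093
units [-0.034  0.007  0.624] turn -0.001
```

View pics/w12.png

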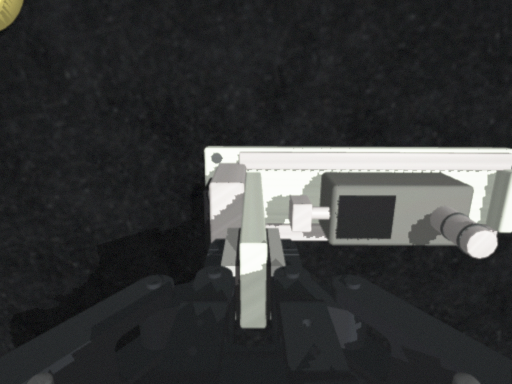

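View pics/zs12.png

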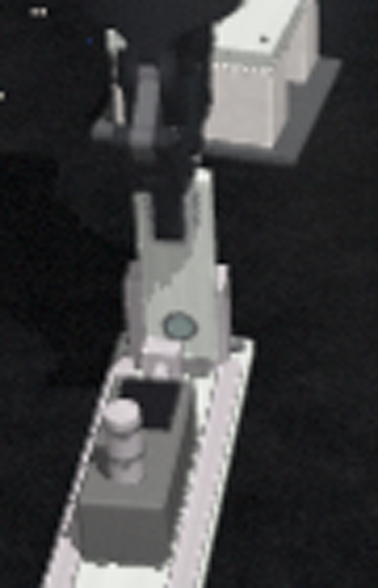

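move_arm(
  commands=[
    [1,0,0.05,-0.2,0],
    [1,0,0,-0.4,0],
    [1,0,0,-0.6,0],
    [1,0,0,-0.6,0],
    [1,0,0,-0.6,0],
    [1,0,0,-0.6,0],
    [1,0,0,-0.5,0],
    [1,0,0,0,0],
  ],
)

```text
t: 14.95
tcp_pos: [0.5153, -0.095, 0.2162]
ee_rot: [-0.0, 0.994, -0.112, 0.002]
ft_force: [-0.2, 0.3, -1.4]
opening: 0.0097
```

```bash
python3 -c "
from h import *
to([.554,.179,.2165],-20.7); im,K,C=grab('wrist','w13.png')
im=grab('side','s13.png')[0]; im=grab('top','t13.png')[0]
"
```

```text
t 14.95 tcp [ 0.5153 -0.095   0.2162] toolx yaw -12.89 tilt [ 0.0038 -0.0001] F [-0.21  0.27 -1.43] open 0.0097
units [-9.360e-01 -1.103e+01 -6.000e-03] turn 1.302
```

View pics/w13.png

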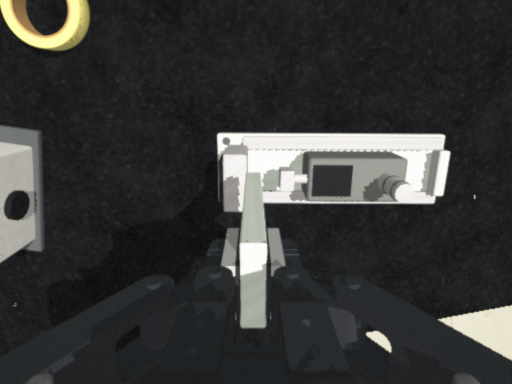

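View pics/s13.png

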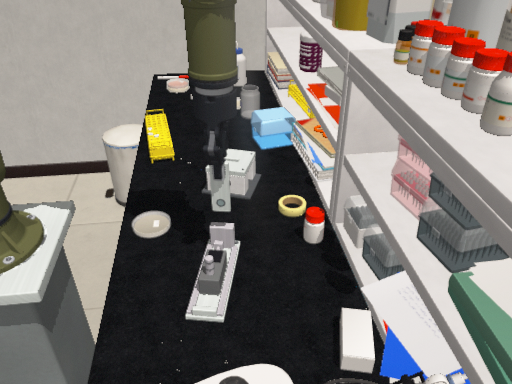

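The paddle is out. Its top face spans about (240–266, 245–325) in the wrist view, with the +x edge running down to (254,172). Next I'll measure where it sits in the gripper.

```bash
python3 -c "
from h import *
im,K,C=load('w13.png')
cv2.imwrite('pics/zw13.png',cv2.resize(im[160:335,215:295],None,fx=4.5,fy=4.5,interpolation=cv2.INTER_CUBIC)[:788])
"
```

```text
(no output)
```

View pics/zw13.png

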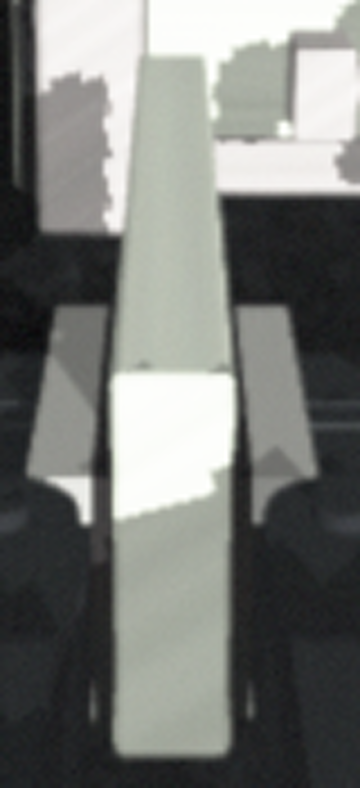

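```bash
cat >> h.py <<'E'
def wtool(u,v,zt):
    "pixel -> point in tool frame on plane tool z=zt"
    f=np.load('/tmp/tfc.npy');K=np.load('/tmp/Kw.npy')
    d=f[:3,:3]@np.linalg.solve(K,[u,v,1.]);o=f[:3,3];return o+d*(zt-o[2])/d[2]
E
python3 -c "
from h import *
f=arm.grab_frame('wrist');np.save('/tmp/tfc.npy',np.array(f['tool_from_camera']));np.save('/tmp/Kw.npy',np.array(f['K']))
z=lambda x,y:(x/4.5+215-.4,y/4.5+160-.4)
for zt in(-.0085,-.011,-.006):
  for p in[(112,372),(235,372),(232,757),(114,757)]: print(zt,p,wtool(*z(*p),zt).round(4))
for zt in (.099,.1015): print('foot',[wtool(*z(*p),zt).round(4).tolist() for p in[(140,57),(205,57)]])
to([.554,.179,.2165],-20.7)
"
```

```text
-0.0085 (112, 372) [ 0.0173 -0.0052 -0.0085]
-0.0085 (235, 372) [ 0.0173  0.0045 -0.0085]
-0.0085 (232, 757) [-0.0186  0.0046 -0.0085]
-0.0085 (114, 757) [-0.0186 -0.0054 -0.0085]
-0.011 (112, 372) [ 0.0185 -0.0051 -0.011 ]
-0.011 (235, 372) [ 0.0185  0.0044 -0.011 ]
-0.011 (232, 757) [-0.0166  0.0045 -0.011 ]
-0.011 (114, 757) [-0.0166 -0.0053 -0.011 ]
-0.006 (112, 372) [ 0.0161 -0.0053 -0.006 ]
-0.006 (235, 372) [ 0.0161  0.0046 -0.006 ]
-0.006 (232, 757) [-0.0206  0.0048 -0.006 ]
-0.006 (114, 757) [-0.0206 -0.0055 -0.006 ]
foot [[0.0163, -0.0051, 0.099], [0.0163, 0.0045, 0.099]]
foot [[0.0157, -0.0051, 0.1015], [0.0157, 0.0045, 0.1015]]
t 15.15 tcp [ 0.5138 -0.0953  0.2135] toolx yaw -12.91 tilt [-0.001   0.0003] F [-0.    0.39 -1.62] open 0.0094
units [ -0.886 -11.055  -0.117] turn 1.298
```

move_arm(
  commands=[
    [1,0,0,0,0.65],
    [1,0,0,0,0.65],
    [1,0,0,0,0],
  ],
)

```text
t: 15.45
tcp_pos: [0.5139, -0.0953, 0.2133]
ee_rot: [-0.0, 0.984, -0.18, -0.001]
ft_force: [-0.2, 0.4, -1.2]
opening: 0.0094
```

```bash
python3 -c "
from h import *
to([.5072,.1967,.2165],-20.7)
"
```

```text
t 15.45 tcp [ 0.5139 -0.0953  0.2133] toolx yaw -20.77 tilt [-0.0013  0.0003] F [-0.2   0.36 -1.23] open 0.0094
units [ -4.393 -10.828  -0.122] turn -0.012
```

move_arm(
  commands=[
    [1,-0.3,-0.73,0,0],
    [1,-0.3,-0.73,0,0],
    [1,-0.3,-0.73,0,0],
    [1,-0.3,-0.73,0,0],
    [1,-0.3,-0.73,0,0],
    [1,-0.3,-0.73,0,0],
    [1,-0.3,-0.73,0,0],
    [1,-0.3,-0.73,0,0],
  ],
)

```text
t: 16.25
tcp_pos: [0.5095, 0.0631, 0.2136]
ee_rot: [0.0, 0.984, -0.179, -0.0]
ft_force: [0.8, 0.1, -1.0]
opening: 0.0091
```

move_arm(
  commands=[
    [1,-0.3,-0.73,0,0],
    [1,-0.3,-0.73,0,0],
    [1,-0.3,-0.73,0,0],
    [1,-0.3,-0.73,0,0],
    [1,-0.3,-0.73,0,0],
    [1,-0.3,-0.73,0,0],
    [1,-0.3,-0.73,0,0],
  ],
)

```text
t: 16.95
tcp_pos: [0.5056, 0.201, 0.2135]
ee_rot: [0.0, 0.984, -0.179, -0.0]
ft_force: [-0.2, -0.6, -0.5]
opening: 0.0092
```

move_arm(
  commands=[
    [1,0,0,0,0],
    [1,0,0,0,0],
    [1,0,0,0,0],
    [1,0,0,0,0],
  ],
)

```text
t: 17.35
tcp_pos: [0.506, 0.1991, 0.2139]
ee_rot: [0.0, 0.984, -0.18, -0.0]
ft_force: [0.3, 0.0, -1.6]
opening: 0.0094
```

```bash
python3 -c "
from h import *
to([.554,.179,.2165],-20.7);im,K,C=grab('wrist','w14.png')
"
```

```text
t 17.35 tcp [0.506  0.1991 0.2139] toolx yaw -20.79 tilt [-0.0002 -0.0007] F [ 0.26  0.01 -1.6 ] open 0.0094
units [ 2.079  0.072 -0.104] turn -0.015
```

View pics/w14.png

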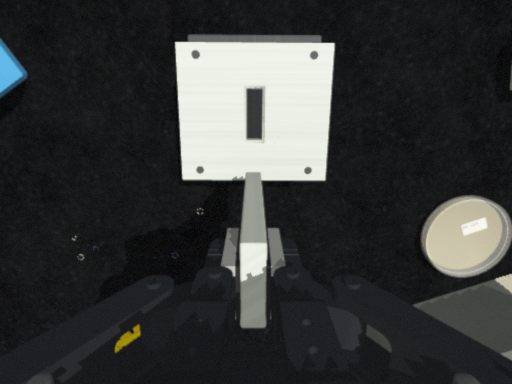

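```bash
python3 -c "
from h import *
im,K,C=load('w14.png')
cv2.imwrite('pics/zw14.png',cv2.resize(im[35:190,170:345],None,fx=4.4,fy=3.8,interpolation=cv2.INTER_CUBIC))
cv2.imwrite('pics/zw14s.png',cv2.resize(im[80:150,235:275],None,fx=8,fy=8,interpolation=cv2.INTER_CUBIC))
"
```

```text
(no output)
```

View pics/zw14.png

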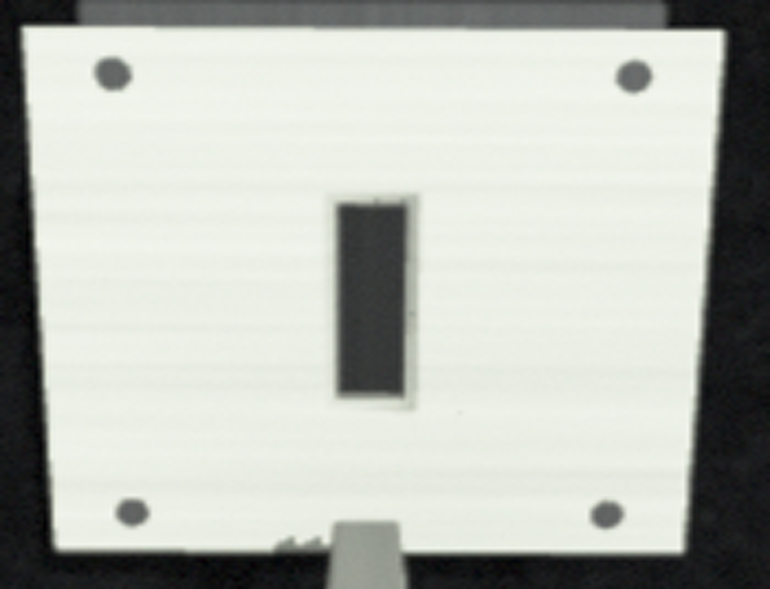

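View pics/zw14s.png

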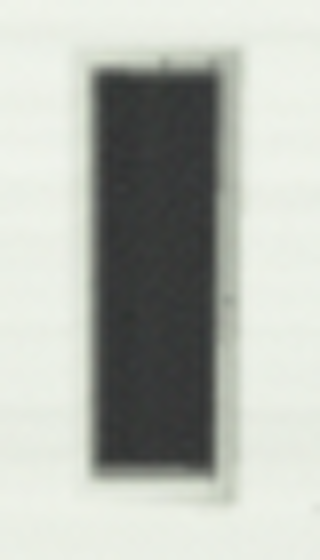

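```bash
python3 -c "
from h import *
zt=.2139-.076
def show(n,P):
  q=np.array([wtool(*p,zt)[:2] for p in P]);d=q[0]+q[1]-q[2]-q[3];e=q[1]+q[2]-q[0]-q[3]
  print(n,'c',q.mean(0).round(4),'size',np.linalg.norm(d)/2,np.linalg.norm(e)/2,'ang',np.degrees(np.arctan2(d[1],d[0])).round(2),np.degrees(np.arctan2(-e[0],e[1])).round(2))
a=lambda x,y:((x+.5)/4.4-.5+170,(y+.5)/3.8-.5+35)
b=lambda x,y:((x+.5)/8-.5+235,(y+.5)/8-.5+80)
show('plate',[a(*p) for p in[(22,27),(726,30),(685,553),(53,549)]])
show('bolts',[a(*p) for p in[(113,74),(634,76),(607,515),(132,512)]])
show('slot',[b(*p) for p in[(76,50),(242,50),(235,502),(82,502)]])
show('hole',[b(*p) for p in[(94,71),(217,71),(215,478),(94,478)]])
"
```

```text
plate c [0.0508 0.0006] size 0.10003602314858476 0.11258557097186336 ang 0.44 0.38
bolts c [0.0508 0.0006] size 0.08403773171250994 0.08400791990640986 ang 0.42 0.36
slot c [0.0508 0.0009] size 0.04121080514661768 0.014815611215065933 ang 0.01 0.03
hole c [0.051  0.0005] size 0.03709304091853574 0.011338105659592698 ang 0.11 0.03
```

move_arm(
  commands=[
    [1,0.41,0.01,0,0],
    [1,0.41,0.01,0,0],
    [1,0.41,0.01,0,0],
    [1,0.41,0.01,0,0],
    [1,0.41,0,0,0],
    [1,0,0,0,0.06],
    [1,0,0,0,0],
    [1,0,0,0,0],
  ],
)

```text
t: 18.2
tcp_pos: [0.553, 0.1816, 0.214]
ee_rot: [-0.0, 0.983, -0.183, -0.0]
ft_force: [0.6, 0.2, -0.8]
opening: 0.0095
```

```bash
python3 -c "
from h import *
im,K,C=load('w14.png');y=np.radians(-20.79)
p=np.array([.506,.1991])+.0516*np.array([np.cos(y),np.sin(y)])+.0010*np.array([np.sin(y),-np.cos(y)])
to([*p,.1715],-21.15);im,K,C=grab('wrist','w15.png')
"
```

```text
t 18.2 tcp [0.553  0.1816 0.214 ] toolx yaw -21.05 tilt [-0.0004  0.0002] F [ 0.56  0.24 -0.82] open 0.0095
units [0.059 0.054 1.701] turn 0.017
```

View pics/w15.png

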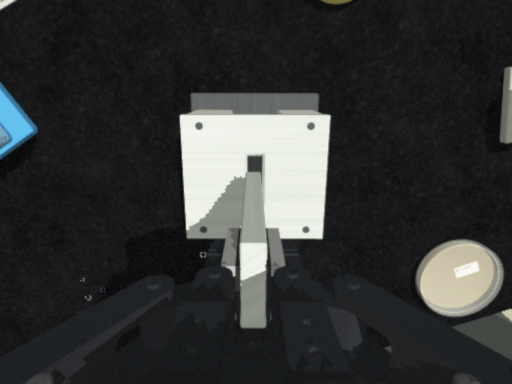

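move_arm(
  commands=[
    [1,0.06,0.055,0.2,0.02],
    [1,0,0,0.3,0],
    [1,0,0,0.3,0],
    [1,0,0,0.3,0],
    [1,0,0,0.1,0],
    [1,0,0,0,0],
    [1,0,0,0,0],
  ],
)

```text
t: 18.95
tcp_pos: [0.5545, 0.1796, 0.1841]
ee_rot: [-0.0, 0.983, -0.184, 0.0]
ft_force: [-0.0, 0.1, -0.4]
opening: 0.0092
```

```bash
python3 -c "
from h import *
to([.5539,.1799,.1195],-21.15);im,K,C=grab('wrist','w16.png')
cv2.imwrite('pics/zw16.png',cv2.resize(im[90:340,165:345],None,fx=4,fy=2.4,interpolation=cv2.INTER_CUBIC))
im,_,_=grab('side','s16.png')
cv2.imwrite('pics/zs16.png',cv2.resize(im[100:220,180:280],None,fx=5,fy=5,interpolation=cv2.INTER_CUBIC))
im,_,_=grab('top','t16.png')
"
```

```text
t 18.95 tcp [0.5545 0.1796 0.1841] toolx yaw -21.2 tilt [0.0001 0.0001] F [-0.02  0.09 -0.43] open 0.0092
units [-0.026 -0.004  2.585] turn -0.008
```

View pics/zw16.png

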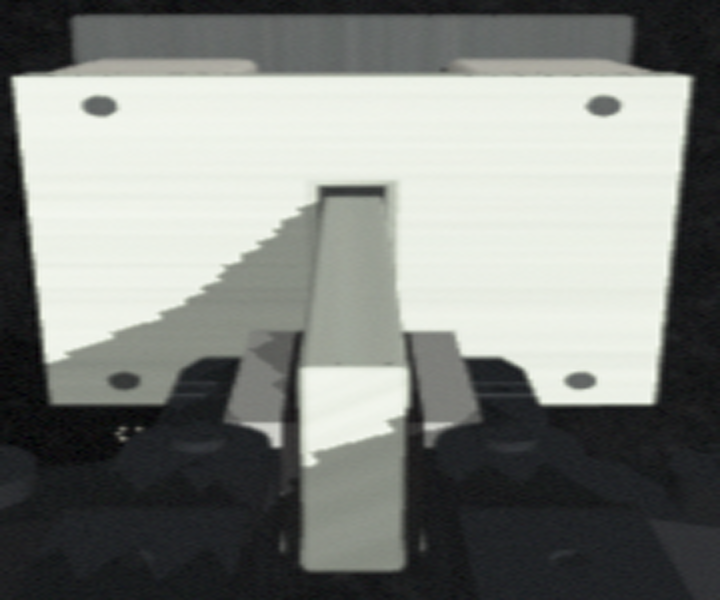

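View pics/zs16.png

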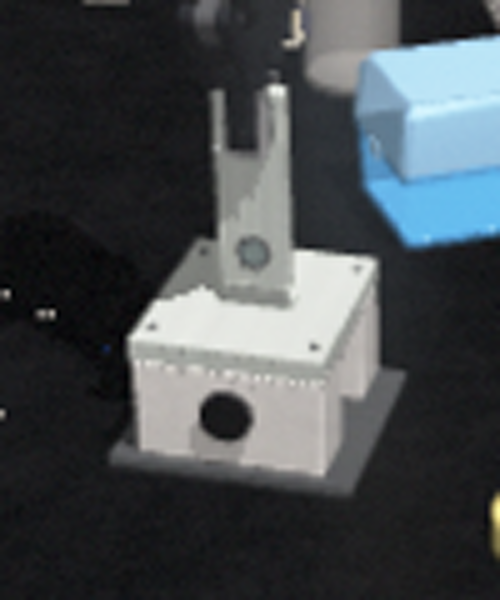

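```bash
python3 -c "
from h import *
z0=.1841
def show(n,P,zt):
  q=np.array([wtool(*p,zt)[:2] for p in P]);d=q[0]+q[1]-q[2]-q[3];e=q[1]+q[2]-q[0]-q[3]
  print(n,'c',q.mean(0).round(4),'size',np.linalg.norm(d)/2,np.linalg.norm(e)/2,'ang',np.degrees(np.arctan2(d[1],d[0])).round(2),np.degrees(np.arctan2(-e[0],e[1])).round(2))
a=lambda x,y:((x+.5)/4-.5+165,(y+.5)/2.4-.5+90)
show('plate',[a(*p) for p in[(12,76),(692,77),(657,405),(50,405)]],z0-.076)
show('bolts',[a(*p) for p in[(99,105.5),(604,105.5),(581,380.5),(124,380.5)]],z0-.076)
show('top',[a(*p) for p in[(301,366),(408,366),(404,571),(303,571)]],-.0085)
print('foot',[wtool(*a(*p),.1015).round(4) for p in[(321,196),(386,196)]],[wtool(*a(*p),.0995).round(4) for p in[(321,196),(386,196)]])
print('slot far edge',[wtool(*a(*p),z0-.076).round(4) for p in[(308,180),(398,180)]])
"
```

```text
plate c [-0.0017 -0.0003] size 0.10040972537678645 0.11257318354416557 ang -0.12 0.11
bolts c [-0.0015 -0.0005] size 0.0841052061707093 0.08420024364299976 ang -0.09 0.04
top c [-0.0006 -0.0004] size 0.03584607097488309 0.0095777946376894 ang 0.16 0.05
foot [array([ 0.0163, -0.0057,  0.1015]), array([0.0163, 0.0052, 0.1015])] [array([ 0.0168, -0.0056,  0.0995]), array([0.0168, 0.0051, 0.0995])]
slot far edge [array([ 0.0194, -0.008 ,  0.1081]), array([0.0194, 0.0074, 0.1081])]
```

move_arm(
  commands=[
    [1,-0.033,0,0,0],
    [1,0,0,0.1,0],
    [1,0,0,0.1,0],
    [1,0,0,0.1,0],
    [1,0,0,0.1,0],
    [1,0,0,0.1,0],
    [1,0,0,0,0],
  ],
)

```text
t: 19.8
tcp_pos: [0.5534, 0.1796, 0.1711]
ee_rot: [0.0, 0.983, -0.184, -0.0]
ft_force: [0.0, 0.1, -0.6]
opening: 0.0092
```

```bash
python3 -c "
from h import *
to([.5538,.1799,.1195],-21.15);im,K,C=grab('wrist','w17.png')
cv2.imwrite('pics/zw17.png',cv2.resize(im[90:340,165:345],None,fx=4,fy=2.4,interpolation=cv2.INTER_CUBIC))
"
```

```text
t 19.8 tcp [0.5534 0.1796 0.1711] toolx yaw -21.2 tilt [-0.0007 -0.0002] F [ 0.01  0.06 -0.61] open 0.0092
units [ 0.013 -0.017  2.062] turn -0.008
```

View pics/zw17.png

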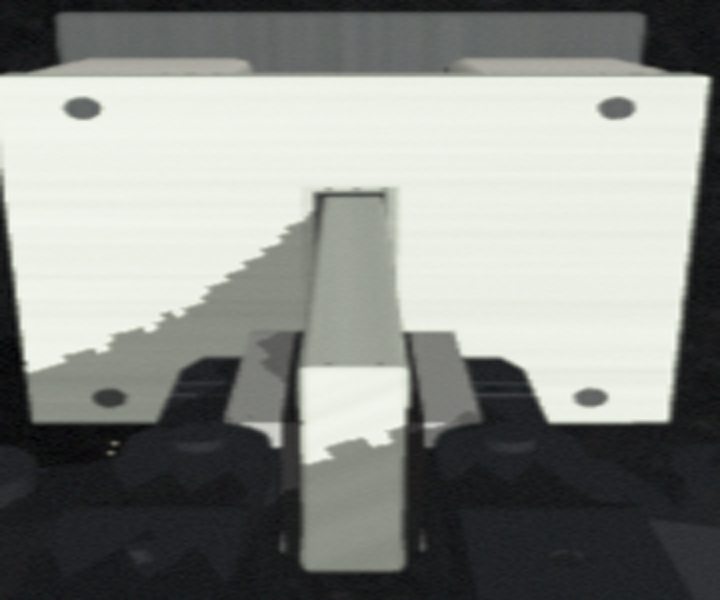

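```bash
python3 -c "
from h import *
z0=.1711
a=lambda x,y:((x+.5)/4-.5+165,(y+.5)/2.4-.5+90)
q=np.array([wtool(*a(*p),z0-.076)[:2] for p in[(82,108),(617,108),(591,398),(109,398)]]);print(q.mean(0),q)
"
```

```text
[-0.0004944 -0.00087  ] [[ 0.04163414 -0.04295654]
 [ 0.04158819  0.04121857]
 [-0.04263341  0.04123214]
 [-0.04256654 -0.04297419]]
```

move_arm(
  commands=[
    [1,0,0,0.1,0],
    [1,0,0,0.1,0],
    [1,0,0,0.1,0],
    [1,0,0,0.1,0],
  ],
)

```text
t: 20.25
tcp_pos: [0.5536, 0.1797, 0.1613]
ee_rot: [0.0, 0.983, -0.184, -0.0]
ft_force: [-0.0, 1.8, -0.6]
opening: 0.0094
```

move_arm(
  commands=[
    [1,0,-0.02,0,0],
    [1,0,0,0.1,0],
    [1,0,0,0.1,0],
    [1,0,0,0.1,0],
    [1,0,0,0.1,0],
  ],
)

```text
t: 20.75
tcp_pos: [0.5537, 0.1802, 0.1513]
ee_rot: [0.0, 0.983, -0.184, -0.0]
ft_force: [-0.4, 0.9, -1.3]
opening: 0.0093
```

move_arm(
  commands=[
    [1,0,0,0.1,0],
    [1,0,0,0.1,0],
    [1,0,0,0.1,0],
    [1,0,0,0.1,0],
  ],
)

```text
t: 21.15
tcp_pos: [0.5538, 0.1802, 0.1414]
ee_rot: [-0.0, 0.983, -0.184, 0.0]
ft_force: [-0.9, -0.1, -1.4]
opening: 0.0098
```

move_arm(
  commands=[
    [1,0,0,0.1,0],
    [1,0,0,0.1,0],
    [1,0,0,0.1,0],
    [1,0,0,0.1,0],
  ],
)

```text
t: 21.55
tcp_pos: [0.5538, 0.1802, 0.1314]
ee_rot: [-0.0, 0.983, -0.184, 0.0]
ft_force: [0.5, 0.2, -0.3]
opening: 0.0095
```

move_arm(
  commands=[
    [1,0,0,0.1,0],
    [1,0,0,0.1,0],
    [1,0,0,0.1,0],
    [1,0,0,0.1,0],
    [1,0,0,0.06,0],
    [1,0,0,0,0],
    [1,0,0,0,0],
  ],
)

```text
t: 22.25
tcp_pos: [0.5538, 0.1802, 0.1201]
ee_rot: [-0.0, 0.983, -0.184, 0.0]
ft_force: [-0.5, -1.4, -0.0]
opening: 0.0096
```

```bash
python3 -c "
from h import *
to([.5538,.1799,.1195],-21.15);im,K,C=grab('wrist','w18.png')
cv2.imwrite('pics/zw18.png',cv2.resize(im[90:340,165:345],None,fx=4,fy=2.4,interpolation=cv2.INTER_CUBIC))
im,_,_=grab('side','s18.png')
cv2.imwrite('pics/zs18.png',cv2.resize(im[100:220,180:280],None,fx=5,fy=5,interpolation=cv2.INTER_CUBIC))
"
```

```text
t 22.25 tcp [0.5538 0.1802 0.1201] toolx yaw -21.2 tilt [0.     0.0001] F [-0.45 -1.44 -0.01] open 0.0096
units [0.005 0.013 0.023] turn -0.009
```

View pics/zw18.png

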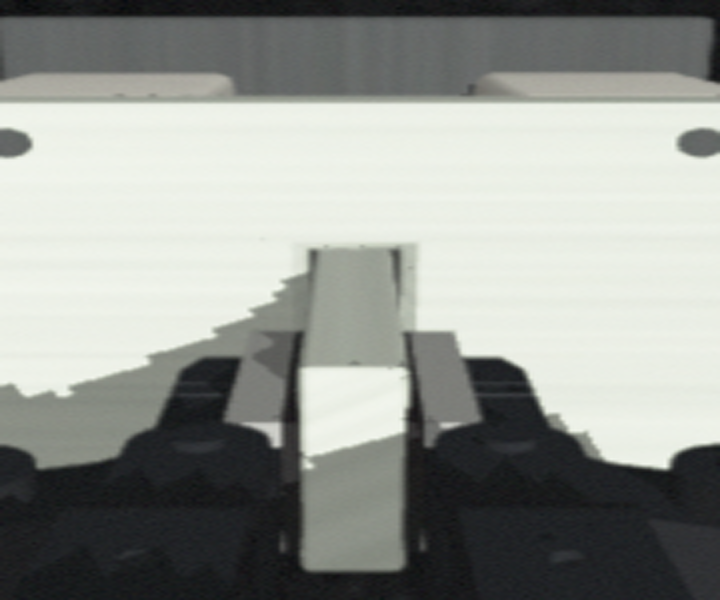

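View pics/zs18.png

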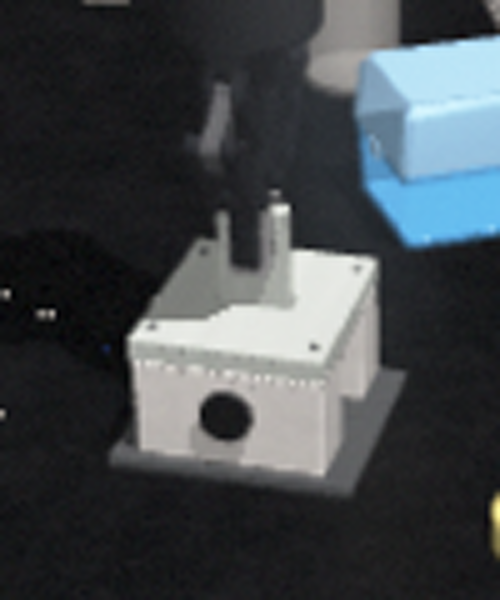

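```bash
python3 -c "
from h import *
a=lambda x,y:((x+.5)/4-.5+165,(y+.5)/2.4-.5+90)
f=np.load('/tmp/tfc.npy');K=np.load('/tmp/Kw.npy')
d=f[:3,:3]@np.linalg.solve(K,[*a(354,248),1.]);o=f[:3,3];t=(.0173-o[0])/d[0];print('slot-plane tool z seen at +x edge',o+d*t,'expected',.1201-.076)
print([wtool(*a(*p),.0441).round(4) for p in[(12,143),(698,143),(300,243),(417,243)]])
print(arm.read_state()['ft_force'])
im,_,_=grab('top','t18.png');im,_,_=grab('side','s18b.png')
"
```

```text
slot-plane tool z seen at +x edge [ 0.0173     -0.00024928  0.04988603] expected 0.0441
[array([ 0.0413, -0.0416,  0.0441]), array([0.0413, 0.0414, 0.0441]), array([ 0.0202, -0.007 ,  0.0441]), array([0.0202, 0.0076, 0.0441])]
[ 0.66149752  0.25302916 -0.22455718]
```

View pics/s18b.png

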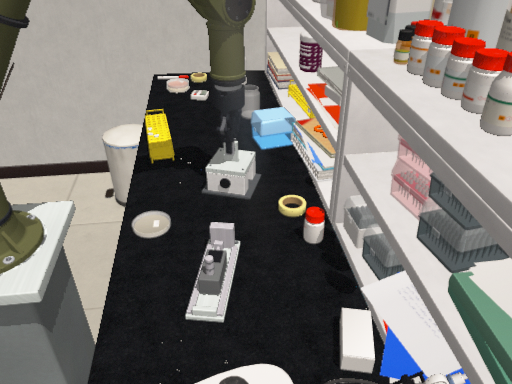

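```bash
python3 -c "
from h import *
im,K,C=load('s18b.png')
cv2.imwrite('pics/zs18b.png',cv2.resize(im[130:180,210:260],None,fx=12,fy=12,interpolation=cv2.INTER_CUBIC))
y=np.radians(-21.2);X=np.array([np.cos(y),np.sin(y),0]);Y=np.array([np.sin(y),-np.cos(y),0]);c=np.array([.5538,.1802,.128])-.0006*X-.0004*Y
for z in(.128,.076):
  for sx in(-1,1):
    for sy in(-1,1):
      p=c+sx*.018*X+sy*.005*Y;p[2]=z;u=proj(K,C,p);print(z,sx,sy,((u-[210,130]+.5)*12).round(0))
for s in((-.0499,.056),(.0499,.056),(-.0499,-.056)): 
  p=c+(s[0])*X-s[1]*Y;p[2]=.076;print('corner',((proj(K,C,p)-[210,130]+.5)*12).round(0))
"
```

```text
0.128 -1 -1 [175. 110.]
0.128 -1 1 [160. 130.]
0.128 1 -1 [340. 128.]
0.128 1 1 [326. 149.]
0.076 -1 -1 [186. 328.]
0.076 -1 1 [172. 350.]
0.076 1 -1 [346. 347.]
0.076 1 1 [333. 369.]
corner [119. 205.]
corner [549. 255.]
corner [-50. 448.]
```

View pics/zs18b.png

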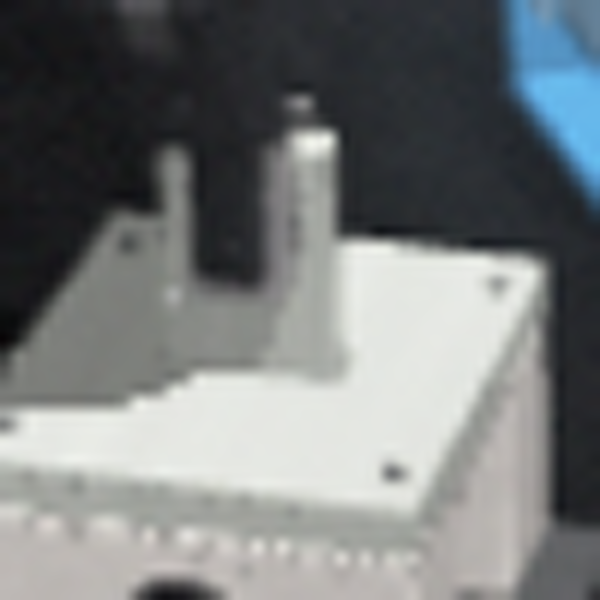

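```bash
python3 -c "
from h import *
s=arm.read_state();print(s['ft_force'],s['opening'],s['tcp_pos'],np.abs(s['qvel']).max());print(arm.sign_off())
"
```

```text
[ 0.4578275 -0.0579131 -0.5007209] 0.00945272443502338 [0.55384061 0.18023068 0.12018505] 0.0010416552745740875
the job is handed in; nothing more can be done
None
```

I pressed the gauge, lifted the paddle out and lowered it into the beam-stand slot, then handed the job in at about 22 s with the paddle still held. Sign-off gives no verdict, so everything below comes from my own readings.

- **Press:** I slid the jaw by its thumb post until the wrist read about 6.5 N, roughly 4 mm past touch. Allowing for friction, the tip pressed with about 5 N, held for 0.6 s. I had no direct reading of the tip force.
- **Back-off:** I moved the jaw back about 22 mm, to roughly 0.011 by post position. A later picture still showed a clear gap between tip and paddle.
- **Paddle in the slot:** I gripped the ribs at 40 N, lifted the paddle clear of the gauge and aligned it with the slot by the wrist camera. There was one light side force of 1.8 N on the way down, removed by a 0.5 mm shift.
- **Last checks:**
  - The wrist force was under 1 N, the opening was 9.5 mm and the arm was still.
  - By wrist camera, the paddle was centred in the slot to within about 0.5 mm, with tilt close to zero.
  - The paddle's top should be about 52.5 mm above the slot against a nominal 52 mm.
- **Disagreements:**
  - The side view put the paddle's top nearer 53 mm above the slot, so the height is uncertain by 1–2 mm.
  - The cameras also disagreed by about 3–5 mm on the paddle's sideways position in the gauge, so I re-measured it in the gripper.
- **Bystanders:** The bottle and tape look unmoved in the last side view; I did not measure them.

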